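# Take the tape spool off its cantilever arm and lay it in the cradle

### The arm

A 6-joint arm with a two-finger parallel gripper is mounted at the origin on a cart in front of the work surface, level with it; the furniture and walls round the work are solid. World frame = base frame: x ahead of the robot, y to its left, z up, the work surface at z = 0. Lengths are in mm, angles in rad, forces in N, time in s.
With the tool pointing down it reaches from about 300 to 850 mm from the base axis. Payload 5.4 kg.
Tool frame: the origin (TCP) lies midway between the tips of the shut fingers; the grasp point (between the pads) lies 19 mm behind it; z points along the fingers, y is the line along which they close (so a half turn about z gives the same grasp; the last joint's range is limited). The gripper opens to 85 mm and grips with 20 to 120 N. Pads are 22 mm wide; open, the fingers measure 114 mm over their backs; the gripper's body (76 mm by 85 mm) begins 54 mm behind the grasp point. The pads swing forward as they close: fully open they stand 13 mm farther back than shut.
Start: joints at [-1.366, 0.158, 1.597, -0, 1.386, -0.21], TCP at [231.704, -526.231, 231.299] pointing down, gripper open.
Joint ranges: [-2.91, 2.91], [-0.94, 2.29], [0.18, 2.7], [-1.29, 4.43], [0.17, 2.64], [-3, 3]. Speed limits (rad/s): [2.57, 2.57, 3.14, 3.14, 3.14, 3.14].

### API

Orientations are given as a unit quaternion [x, y, z, w].
In Python, from plant import status, vision, job, spot_in, place_of gives the robot as it stands.
- The arm moves only by the tool drive_tool, never from a script. Its argument "series" is a list of rows, each an object of numbers: "x", "y", "z": the shift along the tool's x, y, z in units of 0.2 m (1.0 is 0.2 m); "rx", "ry", "rz": the turn, a rotation vector about the tool's x, y, z in units of 2 pi rad (1.0 is 2 pi rad); "gripper": the opening, from -1 (shut) to 1 (fully open). A call has 1 to 5 rows; each row is the pose to reach, as a shift and turn from the pose commanded when the call began, along the tool's axes at that moment, turning the shorter way round; what a row does not reach only later rows make up. A row lasts 1/10 s, in which the tool goes at most 50 mm and 8.59 degrees, less where a joint would pass 70% of its speed; a pose out of reach is approached as far as the arm can. A call with a number of a shift or a turn outside -1 to 1 is refused whole. A call with a gripper value outside its range is refused whole. The fingers move at their own pace and stop on an object; the grip force is fixed at half the most. Time passes only in rows, so rows that repeat a pose let the fingers close. It gives the time, the measured TCP pose, the force, the opening and the grip force at its end, in the units of the state.
- status.state(): the state, without advancing time (a new reading comes with each control period).
- vision.read_camera(name): name is "side" or "top"; returns a dict with "color" (384x512x3 uint8, red, green, blue), "fx", "fy", "cx", "cy" (pixels), "k1" (the pictures are not rectified: a ray, as slopes to the right and down, at radius r is drawn at 1 + k1 r^2 times it, then the intrinsics apply), "extrinsics" (4x4, takes a point from world to camera coordinates). Camera axes: x right, y down, z forward; pixel columns grow to the right and rows downward; lengths in mm; the calibration is good to about 2 mm. A picture is of the moment at which its call begins. There is no depth.
- job.hand_in(): hands the job in; it is judged then, once.
Trained networks look in the newest picture that a camera, given by its name, has taken for a name from the list of things; names that differ only in an ending like _2 or _b are one class to them, and where a whole thing is asked for, a point or a joint stands for the part that bears it (a point fixed in the world has none). Each returns a list of dicts, best first, with "confidence" (0 to 1); they miss things now and then, are a little off and sometimes report something else, mostly with a low value. They report only what shows in the picture. A call takes as long as a camera call.
- spot_in(name, camera): "position" ([x, y, z] in mm, in world coordinates, good to about 4 mm: the middle of the surface that is visible of it).
- place_of(name, camera): "position" ([x, y, z] in mm, in world coordinates, good to about 4 mm: a listed point, or the origin of a listed thing).
The state is a dict: "t": time; "joint_positions": joint angles; "joint_velocities": joint speeds; "joint_efforts": joint torques, N m; "position": TCP position; "tool_rot": TCP orientation; "contact_force": force on the tool from outside, world axes, zero at the start; "moment": the same for the moment, N m; "width": finger opening in mm; "gripper_force": force on a finger pad.
Only numpy, scipy, OpenCV 4.12 (cv2) and the standard library are available. Lean on these libraries where they do the work, as an engineer would, in place of code of your own. Each camera call takes 0.05 s, during which the arm holds its last target. There are 200 camera calls.

### The job

Slide the spool of tape off the open end of the bench-mounted rod, then set it down lying on its side on the open tabletop and let go. Take it again another way, so that it fits down between the close walls of the steel channel cradle, lower it in until it rests on the cradle's floor lying along the channel, and let go. Do not drop the spool, and leave the salt shaker, the roll of brown tape and the marker where they are.

Things in the scene. Friction and masses are not known exactly. Their poses are not given: they have to be found in the camera images.
- spool: Spool, 120 g, 60 mm long: two white octagonal cheeks, 60 mm across flats, 5 mm thick, with pale tape between (44 mm across). Bore 26 mm. Origin at its centre (30 mm up when lying on a flat), x along the bore. It starts hanging on the rod, free to slide, centre 109 mm above the table. Grasps from above: on the rod across the tape; lying, by the cheek faces about 18 mm above centre, over the bore.
- tape_arm: Fixed steel stand, left or right of the cradle. Base plate 150 x 100 x 8 mm, origin under its centre, z up. Upright at x -62 to -48 mm, 44 mm wide, 136 mm high (boss to x -43 mm). From it a level rod, 14 mm in diameter, runs along +x at height 115 mm to a free round end at x 77 mm, pointing roughly at the robot. The spool is clear when its centre is past x 107 mm.
- rod_end (a point): Tip of the rod's free end, 115 mm above the table; x points outwards along the rod. Centred, the spool's bore has 6 mm of play round the rod; hanging, its centre is 6 mm below the rod's axis.
- cradle: Fixed open-topped steel channel, 140 mm long (x), 92 mm wide, origin under its centre, z up. Floor 6 mm thick; long side walls 70 mm apart inside, tops 50 mm above the table; ends open but for lips 11 mm above the table, 128 mm apart inside. The spool lying along x has 5 mm play to each wall: room for fingers at its ends, not beside it. Spool centre when seated: 36 mm above the table.
- salt_shaker: Bystander: clear shaker with a grey cap, 44 mm across, 90 mm tall, standing between the stand and the cradle, towards the back. Origin at the centre of its foot. The tabletop about 0.45 m straight ahead of the robot is clear.
- tape_roll: Bystander: roll of brown tape, 96 mm across, 48 mm high, lying flat near the front at the right. Origin at the centre of its underside.
- marker: Bystander: marker pen, 135 mm long, 17 mm thick, lying at the back on the left. Origin at its middle, underneath.

How it is judged:
By the outcome, as a careful person would: the job done as asked, in the order asked, and still so for the second after the job is handed in, with the robot touching nothing.
It also fails if it takes over 64 s, if anything falls off the work surface, if the arm or the gripper's body presses on something with over 40 N, if the wrist force passes 120 N, or if a joint passes its speed limit or range.

## Working session

There is one attempt and no reset: what is moved stays moved. The work goes in short steps, Python scripts to look and compute and a tool call to move; the robot and the scene stay as the last step left them, time stands still between calls to the robot, and variables do not carry over. Pictures are saved under pics/ and viewed, at most 10 in all, crops included, and the job is handed in when it is done.

Besides the shell and the picture viewer there is one more tool, called after "Call:" as a command line: name --argument value ..., lists and objects as JSON in quotes. drive_tool: Moves the arm, as the interface text tells. Its arguments: {"type":"object","properties":{"series":{"type":"array","items":{"type":"object","properties":{"x":{"type":"number","minimum":-1,"maximum":1},"y":{"type":"number","minimum":-1,"maximum":1},"z":{"type":"number","minimum":-1,"maximum":1},"rx":{"type":"number","minimum":-1,"maximum":1},"ry":{"type":"number","minimum":-1,"maximum":1},"rz":{"type":"number","minimum":-1,"maximum":1},"gripper":{"type":"number"}}}}},"required":["series"]}

```bash
mkdir -p pics; ls; python3 - <<'E'
from plant import status, vision, job, spot_in, place_of
import cv2,numpy as np
s=status.state();print({k:np.round(s[k],3) for k in('t','position','tool_rot','width')})
ims=[]
for c in('top','side'):
    d=vision.read_camera(c);ims.append(d['color'][:,:,::-1])
    print(c,d['fx'],d['cx'],d['cy'],d['k1'],np.round(d['extrinsics'],3).tolist())
    cv2.imwrite(f'pics/{c}0.png',ims[-1])
    for n in['spool','tape_arm','rod_end','cradle','salt_shaker','tape_roll','marker']:
        print(c,n,[(np.round(r['position'],0),{k:np.round(v,2) for k,v in r.items() if k!='position'}) for r in place_of(n,c)[:2]],)
E
```

```text
pics
{'t': np.float64(0.0), 'position': array([ 231.58 , -525.651,  230.313]), 'tool_rot': array([ 0.979,  0.206,  0.   , -0.001]), 'width': np.float64(85.497)}
top 408.4924033348464 255.45433167956025 190.7463329297745 -0.04329246306264104 [[-0.028, -1.0, -0.012, 67.415], [-0.997, 0.029, -0.077, 518.362], [0.078, 0.01, -0.997, 1127.917], [0.0, 0.0, 0.0, 1.0]]
top spool [(array([ 582., -215.,  109.]), {'confidence': np.float64(0.75)})]
top tape_arm [(array([ 591., -218.,   -2.]), {'confidence': np.float64(0.93)})]
top rod_end [(array([ 517., -225.,  116.]), {'confidence': np.float64(0.67)})]
top cradle [(array([571., 260.,   3.]), {'confidence': np.float64(0.95)})]
top salt_shaker [(array([658.,  18.,  -0.]), {'confidence': np.float64(0.55)})]
top tape_roll [(array([ 310., -242.,   -1.]), {'confidence': np.float64(0.88)})]
top marker [(array([709., 294.,  -2.]), {'confidence': np.float64(0.65)})]
side 391.12485369427355 255.60129782497341 193.4564153419683 -0.09119978799566753 [[-0.808, -0.589, 0.021, 414.557], [-0.3, 0.38, -0.875, 227.162], [0.507, -0.713, -0.483, 1032.744], [0.0, 0.0, 0.0, 1.0]]
side spool [(array([ 579., -217.,  112.]), {'confidence': np.float64(0.61)})]
side tape_arm [(array([ 590., -211.,    1.]), {'confidence': np.float64(0.69)})]
side rod_end [(array([ 518., -230.,  119.]), {'confidence': np.float64(0.8)})]
side cradle [(array([562., 257.,  -2.]), {'confidence': np.float64(0.57)})]
side salt_shaker [(array([660.,  16.,   0.]), {'confidence': np.float64(0.65)})]
side tape_roll [(array([ 306., -242.,    3.]), {'confidence': np.float64(0.78)})]
side marker [(array([711., 291.,  -3.]), {'confidence': np.float64(0.69)})]
```

View pics/top0.png

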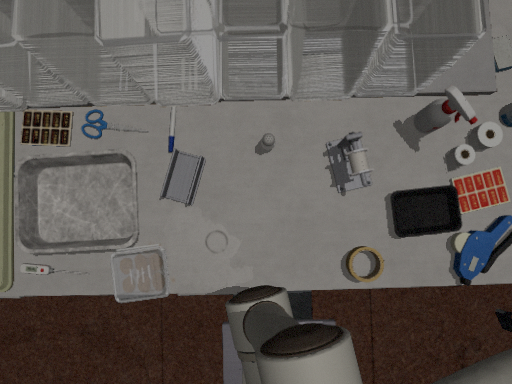

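View pics/side0.png

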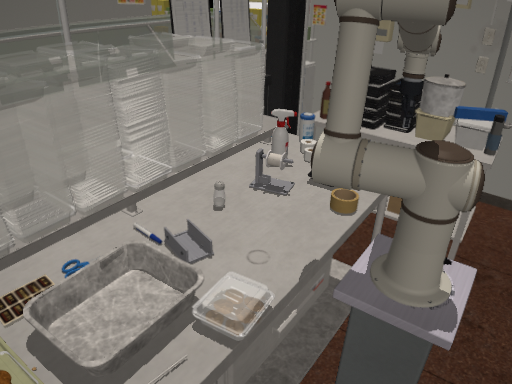

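```bash
cat > h.py <<'E'
import numpy as np,cv2
from plant import status, vision, job, spot_in, place_of
def proj(d,P):
    P=np.atleast_2d(P).astype(float);E=d['extrinsics'];c=P@E[:3,:3].T+E[:3,3]
    s=c[:,:2]/c[:,2:];s=s*(1+d['k1']*(s**2).sum(1,keepdims=True))
    return s*[d['fx'],d['fy']]+[d['cx'],d['cy']]
def W(o,yaw,pts):
    c,s=np.cos(yaw),np.sin(yaw);pts=np.atleast_2d(pts)
    return pts@np.array([[c,-s,0],[s,c,0],[0,0,1]]).T+[o[0],o[1],0]
def rect(x0,x1,y0,y1,z): return [[x0,y0,z],[x1,y0,z],[x1,y1,z],[x0,y1,z]]
def crop(d,c,h,f,polys):
    """crop centred at pixel c, half size h, factor f, polylines (world pts,color)"""
    im=d['color'][:,:,::-1]; x0,y0=int(c[0]-h),int(c[1]-h)
    im=cv2.resize(im[y0:y0+2*h,x0:x0+2*h],None,fx=f,fy=f,interpolation=cv2.INTER_CUBIC)
    for P,col in polys:
        q=((proj(d,P)-[x0,y0]+.5)*f-.5); cv2.polylines(im,[np.round(q*8).astype(int)],True,col,1,cv2.LINE_AA,3)
    return im
R,G,B,Y=(0,0,255),(0,255,0),(255,0,0),(0,255,255)
def stand(o,y): return [(W(o,y,rect(-75,75,-50,50,8)),R),(W(o,y,rect(-62,-48,-22,22,136)),G),(W(o,y,[[-48,0,115],[77,0,115]]),Y)]
def cradle(o,y): return [(W(o,y,rect(-70,70,-46,46,0)),R),(W(o,y,rect(-70,70,-35,35,50)),G),(W(o,y,rect(-70,70,-46,46,50)),Y)]
E
python3 - <<'E'
from h import *
out=[]
so,sy=(590,-215),np.pi+.16; co,cy=(567,258),-.2
for c in('top','side'):
    d=vision.read_camera(c)
    out.append(np.hstack([crop(d,proj(d,[*o,50])[0],h,300/2/h,m) for o,m,h in((so,stand(so,sy),38),(co,cradle(co,cy),38))]) )
cv2.imwrite('pics/fit1.png',np.vstack(out))
E
```

```text
(no output)
```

View pics/fit1.png

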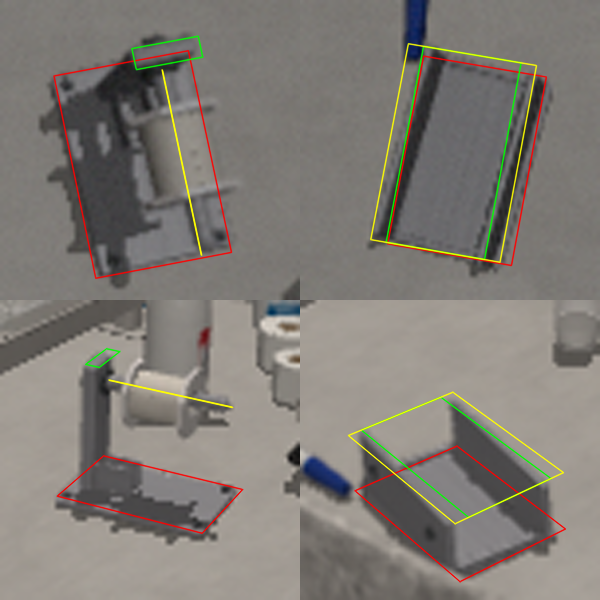

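```bash
cat > fit.py <<'E'
from h import *
from scipy.optimize import minimize
def dense(P,n=40):
    P=np.array(P);Q=np.roll(P,-1,0);t=np.linspace(0,1,n)[:,None]
    return np.vstack([a+(b-a)*t for a,b in zip(P,Q)])
def fit(ds,model,o,y):
    D=[]
    for d in ds:
        g=cv2.cvtColor(d['color'],cv2.COLOR_RGB2GRAY);g=cv2.resize(g,None,fx=4,fy=4,interpolation=cv2.INTER_CUBIC)
        e=cv2.Canny(cv2.GaussianBlur(g,(0,0),3),15,40)
        D.append(cv2.distanceTransform(255-e,cv2.DIST_L2,5)/4)
    def cost(p):
        c=0
        for d,T in zip(ds,D):
            for P,_ in model(p[:2],p[2]/100):
                q=(proj(d,dense(P))+.5)*4-.5
                v=cv2.remap(T.astype(np.float32),q[:,0].astype(np.float32),q[:,1].astype(np.float32),cv2.INTER_LINEAR).ravel()
                c+=np.minimum(v,3).sum()
        return c
    best=min((minimize(cost,[o[0]+a,o[1]+b,y*100+k],method='Nelder-Mead',options=dict(initial_simplex=np.array([o[0]+a,o[1]+b,y*100+k])+np.array([[0,0,0],[5,0,0],[0,5,0],[0,0,8]]))) for a in(-5,5) for b in(-5,5) for k in(-10,0,10)),key=lambda r:r.fun)
    return best.x[:2],best.x[2]/100,best.fun
E
python3 - <<'E'
from fit import *
ds=[vision.read_camera(c) for c in('top','side')]
so,sy=(590,-215),np.pi+.16; co,cy=(567,258),-.25
r=[]
for m,o,y in((stand,so,sy),(cradle,co,cy)):
    for use in (ds,ds[:1],ds[1:]):
        f=fit(use,m,o,y);print(np.round(f[0],1),round(f[1],3),round(f[2]))
        if use is ds:r.append((m,f))
out=[np.hstack([crop(d,proj(d,[*f[0],50])[0],38,300/76,m(f[0],f[1])) for m,f in r]) for d in ds]
cv2.imwrite('pics/fit2.png',np.vstack(out))
E
```

```text
[ 591.1 -209.8] 3.421 924
[ 590.3 -209.6] 3.321 505
[ 583.3 -196.9] 3.354 364
[565.2 263.2] -0.283 1431
[564.9 260.5] -0.303 629
[565.5 267.6] -0.235 759
```

View pics/fit2.png

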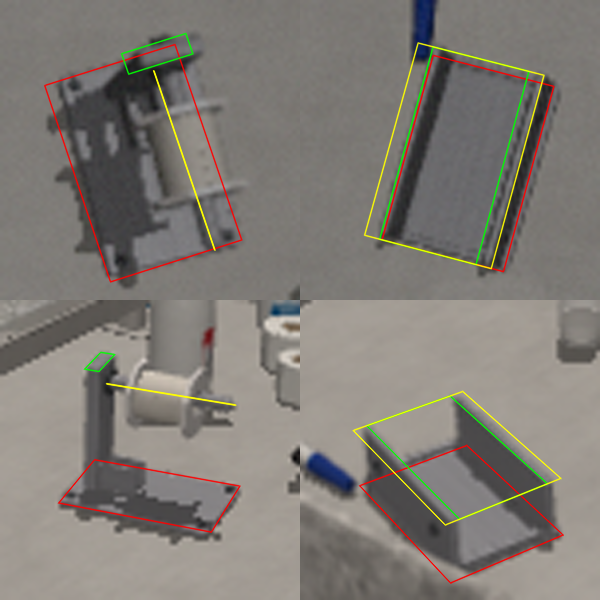

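```bash
cat >> h.py <<'E'
from scipy.spatial.transform import Rotation as Ro
def move(x,y,z,yaw,s=None):
    """row values to reach tcp x,y,z, tool pointing down with tool x at yaw"""
    s=s or status.state();R0=Ro.from_quat(s['tool_rot'])
    v=R0.inv().apply(np.array([x,y,z])-s['position'])/200
    w=(R0.inv()*Ro.from_euler('x',np.pi)).as_rotvec() if 0 else (R0.inv()*Ro.from_euler('ZX',[yaw,np.pi])).as_rotvec()/2/np.pi
    print('move',np.round(v,4),np.round(w,4))
def st():
    s=status.state();r=Ro.from_quat(s['tool_rot']).as_matrix()
    print('t',round(s['t'],2),'p',np.round(s['position'],1),'yaw',round(np.arctan2(r[1,0],r[0,0]),4),'w',round(s['width'],1),'f',np.round(s['contact_force'],1),'m',np.round(s['moment'],2),'g',round(s['gripper_force'],1))
    return s
def avg(n,k=4,cams=('top','side')):
    for c in cams:
        P=[]
        for i in range(k):
            vision.read_camera(c);r=place_of(n,c)
            if r: P.append(r[0]['position'])
        print(n,c,np.round(np.mean(P,0),1),np.round(np.std(P,0),1),len(P)) if P else print(n,c,'none')
E
python3 - <<'E'
from h import *
for n in('spool','rod_end','tape_arm','cradle'): avg(n)
st(); move(580,-216,215,.17)
E
```

```text
spool top [ 580.6 -216.2  110.6] [1.1 0.4 0.7] 4
spool side [ 579.9 -219.   109.4] [0.9 0.3 0.9] 4
rod_end top [ 516.8 -228.5  115. ] [1.1 1.3 1.7] 4
rod_end side [ 516.6 -228.4  117.5] [0.3 2.  1.6] 4
tape_arm top [ 588.8 -217.5   -2.3] [1.4 1.7 0.8] 4
tape_arm side [ 590.  -212.3   -2.8] [1.4 0.9 0.4] 4
cradle top [569.7 260.6   1.6] [2.1 1.1 0.9] 4
cradle side [5.616e+02 2.574e+02 3.000e-01] [1.  1.4 0.9] 4
t 4.2 p [ 231.7 -526.2  231.3] yaw 0.4148 w 85.5 f [ 0.5  0.2 -1.1] m [ 0.02 -0.01  0.02] g 0.0
move [ 2.2189 -0.7177  0.0815] [-0.     0.     0.039]
```

Call:
drive_tool --series '[{"x":0.25,"y":-0.08,"z":0.02,"gripper":1},{"x":0.5,"y":-0.16,"z":0.04,"gripper":1},{"x":0.72,"y":-0.24,"z":0.04,"gripper":1},{"x":0.95,"y":-0.31,"z":0.04,"gripper":1},{"x":1.0,"y":-0.32,"z":0.04,"gripper":1}]'

```text
invalid input at $.series[0]: expected keys x, y, z, rx, ry, rz, gripper
```

Call:
drive_tool --series '[{"x":0.25,"y":-0.08,"z":0.02,"gripper":1},{"x":0.5,"y":-0.16,"z":0.04,"gripper":1},{"x":0.72,"y":-0.24,"z":0.04,"rz":0.01,"gripper":1},{"x":0.95,"y":-0.31,"z":0.04,"rz":0.03,"gripper":1},{"x":1.0,"y":-0.32,"z":0.04,"rz":0.039,"gripper":1}]'

```text
invalid input at $.series[0]: expected keys x, y, z, rx, ry, rz, gripper
```

```bash
python3 - <<'E'
from h import *
st(); move(580,-217.5,215,.18); move(580,-217.5,93,.18)
E
```

```text
t 4.2 p [ 231.7 -526.2  231.3] yaw 0.4148 w 85.5 f [ 0.5  0.2 -1.1] m [ 0.02 -0.01  0.02] g 0.0
move [ 2.2159 -0.7108  0.0815] [-0.      0.      0.0374]
move [ 2.2159 -0.7108  0.6915] [-0.      0.      0.0374]
```

All keys are needed.

Call:
drive_tool --series '[{"x":0.25,"y":-0.08,"z":0,"rx":0,"ry":0,"rz":0,"gripper":1},{"x":0.5,"y":-0.16,"z":0,"rx":0,"ry":0,"rz":0,"gripper":1},{"x":0.72,"y":-0.24,"z":0,"rx":0,"ry":0,"rz":0,"gripper":1},{"x":0.95,"y":-0.31,"z":0,"rx":0,"ry":0,"rz":0,"gripper":1},{"x":1.0,"y":-0.32,"z":0,"rx":0,"ry":0,"rz":0,"gripper":1}]'

```text
t: 4.7
position: [392.0, -383.6, 231.4]
tool_rot: [0.978, 0.208, 0.001, -0.0]
contact_force: [-0.8, 0.1, -0.4]
width: 85.3
gripper_force: 0.0
```

Call:
drive_tool --series '[{"x":0.25,"y":-0.08,"z":0,"rx":0,"ry":0,"rz":0,"gripper":1},{"x":0.5,"y":-0.16,"z":0,"rx":0,"ry":0,"rz":0.01,"gripper":1},{"x":0.72,"y":-0.24,"z":0,"rx":0,"ry":0,"rz":0.02,"gripper":1},{"x":0.95,"y":-0.31,"z":0,"rx":0,"ry":0,"rz":0.03,"gripper":1},{"x":1.0,"y":-0.32,"z":0.04,"rx":0,"ry":0,"rz":0.037,"gripper":1}]'

```text
t: 5.2
position: [549.5, -245.2, 224.5]
tool_rot: [0.996, 0.092, 0.002, 0.0]
contact_force: [-0.1, -1.0, 0.5]
width: 85.5
gripper_force: 0.0
```

```bash
python3 - <<'E'
from h import *
st(); move(580,-217.5,215,.18); move(580,-217.5,93,.18)
E
```

```text
t 5.2 p [ 549.5 -245.2  224.5] yaw 0.1845 w 85.5 f [-0.1 -1.   0.5] m [ 0.02 -0.03 -0.03] g 0.0
move [ 0.1751 -0.1083  0.0477] [ 0.0002 -0.0005  0.0007]
move [ 0.1732 -0.1091  0.6577] [ 0.0002 -0.0005  0.0007]
```

Call:
drive_tool --series '[{"x":0.17,"y":-0.11,"z":0.04,"rx":0,"ry":0,"rz":0,"gripper":1},{"x":0.17,"y":-0.11,"z":0.04,"rx":0,"ry":0,"rz":0,"gripper":1},{"x":0.17,"y":-0.11,"z":0.04,"rx":0,"ry":0,"rz":0,"gripper":1}]'

```text
t: 5.5
position: [575.6, -220.2, 214.8]
tool_rot: [0.996, 0.092, -0.001, 0.0]
contact_force: [0.2, 0.8, 0.1]
width: 85.1
gripper_force: 0.0
```

```bash
python3 - <<'E'
from h import *
st(); move(580,-217.5,130,.18); move(580,-217.5,93,.18)
E
```

```text
t 5.5 p [ 575.6 -220.2  214.8] yaw 0.1834 w 85.1 f [0.2 0.8 0.1] m [-0.03  0.03 -0.06] g 0.0
move [ 0.0246 -0.0091  0.4241] [-0.      0.0002  0.0005]
move [ 0.0248 -0.0091  0.6091] [-0.      0.0002  0.0005]
```

Call:
drive_tool --series '[{"x":0.02,"y":-0.009,"z":0.15,"rx":0,"ry":0,"rz":0,"gripper":1},{"x":0.02,"y":-0.009,"z":0.3,"rx":0,"ry":0,"rz":0,"gripper":1},{"x":0.02,"y":-0.009,"z":0.45,"rx":0,"ry":0,"rz":0,"gripper":1},{"x":0.02,"y":-0.009,"z":0.61,"rx":0,"ry":0,"rz":0,"gripper":1},{"x":0.02,"y":-0.009,"z":0.61,"rx":0,"ry":0,"rz":0,"gripper":1}]'

```text
t: 6.0
position: [575.2, -217.1, 88.5]
tool_rot: [0.996, 0.09, -0.004, -0.003]
contact_force: [-1.3, 0.0, -0.4]
width: 85.4
gripper_force: 0.0
```

```bash
python3 - <<'E'
from h import *
st(); 
out=[]
for c in('top','side'):
    d=vision.read_camera(c); out.append(crop(d,proj(d,[580,-217,109])[0],35,400/70,stand((589.5,-215),np.pi+.18)))
cv2.imwrite('pics/g1.png',np.hstack(out))
E
```

```text
t 6.0 p [ 575.2 -217.1   88.5] yaw 0.1806 w 85.4 f [-1.3  0.  -0.4] m [0.01 0.02 0.01] g 0.0
```

View pics/g1.png

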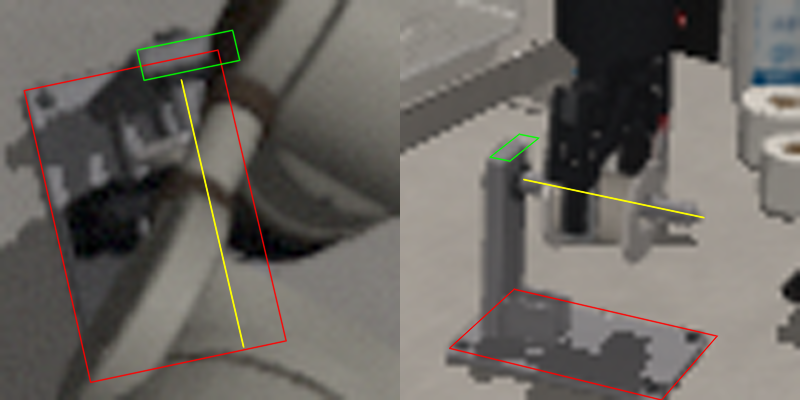

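Call:
drive_tool --series '[{"x":0,"y":0,"z":0,"rx":0,"ry":0,"rz":0,"gripper":-0.3},{"x":0,"y":0,"z":0,"rx":0,"ry":0,"rz":0,"gripper":-0.3},{"x":0,"y":0,"z":0,"rx":0,"ry":0,"rz":0,"gripper":-0.3},{"x":0,"y":0,"z":0,"rx":0,"ry":0,"rz":0,"gripper":-0.3},{"x":0,"y":0,"z":0,"rx":0,"ry":0,"rz":0,"gripper":-0.3}]'

```text
t: 6.6
position: [580.4, -218.2, 95.4]
tool_rot: [0.996, 0.091, 0.001, 0.001]
contact_force: [-1.6, 0.2, 6.8]
width: 43.0
gripper_force: 61.4
```

Call:
drive_tool --series '[{"x":0,"y":0,"z":0,"rx":0,"ry":0,"rz":0,"gripper":-0.3},{"x":0,"y":0,"z":0,"rx":0,"ry":0,"rz":0,"gripper":-0.3}]'

```text
t: 6.8
position: [580.4, -218.2, 95.4]
tool_rot: [0.996, 0.091, 0.001, 0.001]
contact_force: [-0.9, 0.3, 6.2]
width: 42.8
gripper_force: 61.4
```

Call:
drive_tool --series '[{"x":0,"y":0,"z":-0.02,"rx":0,"ry":0,"rz":0,"gripper":-0.3},{"x":0,"y":0,"z":-0.035,"rx":0,"ry":0,"rz":0,"gripper":-0.3},{"x":0,"y":0,"z":-0.035,"rx":0,"ry":0,"rz":0,"gripper":-0.3},{"x":0,"y":0,"z":-0.035,"rx":0,"ry":0,"rz":0,"gripper":-0.3}]'

```text
t: 7.2
position: [579.1, -217.5, 100.1]
tool_rot: [0.996, 0.091, -0.0, -0.0]
contact_force: [-0.1, 0.0, -0.4]
width: 42.6
gripper_force: 60.8
```

```bash
python3 - <<'E'
from h import *
s=st(); 
for L in(40,80,130): move(*(s['position']-L*np.array([np.cos(.18),np.sin(.18),0])),.18)
E
```

```text
t 7.2 p [ 579.1 -217.5  100.1] yaw 0.1824 w 42.6 f [-0.1  0.  -0.4] m [ 0.02  0.02 -0.01] g 60.8
move [-2.e-01 -5.e-04  1.e-04] [-0.      0.0001  0.0004]
move [-4.e-01 -9.e-04  1.e-04] [-0.      0.0001  0.0004]
move [-6.5e-01 -1.5e-03  2.0e-04] [-0.      0.0001  0.0004]
```

Call:
drive_tool --series '[{"x":-0.06,"y":0,"z":0,"rx":0,"ry":0,"rz":0,"gripper":-0.3},{"x":-0.12,"y":0,"z":0,"rx":0,"ry":0,"rz":0,"gripper":-0.3},{"x":-0.18,"y":0,"z":0,"rx":0,"ry":0,"rz":0,"gripper":-0.3},{"x":-0.24,"y":0,"z":0,"rx":0,"ry":0,"rz":0,"gripper":-0.3},{"x":-0.24,"y":0,"z":0,"rx":0,"ry":0,"rz":0,"gripper":-0.3}]'

```text
t: 7.7
position: [530.7, -226.3, 99.8]
tool_rot: [0.996, 0.091, -0.001, -0.0]
contact_force: [0.5, 0.2, -1.4]
width: 42.9
gripper_force: 60.9
```

```bash
python3 - <<'E'
from h import *
s=st(); 
d=vision.read_camera('side'); p=s['position']+[0,0,10]
im=crop(d,proj(d,p)[0],35,8,stand((589.5,-215),np.pi+.18)); cv2.imwrite('pics/s1.png',im)
E
```

```text
t 7.7 p [ 530.7 -226.3   99.8] yaw 0.1815 w 42.9 f [ 0.5  0.2 -1.4] m [-0.01  0.01 -0.01] g 60.9
```

View pics/s1.png

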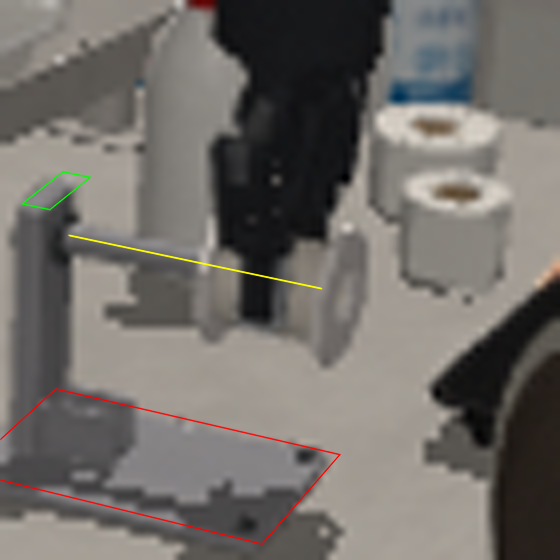

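Call:
drive_tool --series '[{"x":-0.08,"y":0,"z":0,"rx":0,"ry":0,"rz":0,"gripper":-0.3},{"x":-0.16,"y":0,"z":0,"rx":0,"ry":0,"rz":0,"gripper":-0.3},{"x":-0.24,"y":0,"z":0,"rx":0,"ry":0,"rz":0,"gripper":-0.3},{"x":-0.32,"y":0,"z":0,"rx":0,"ry":0,"rz":0,"gripper":-0.3},{"x":-0.45,"y":0,"z":0,"rx":0,"ry":0,"rz":0,"gripper":-0.3}]'

```text
t: 8.25
position: [444.2, -242.9, 100.7]
tool_rot: [0.996, 0.092, 0.001, 0.0]
contact_force: [0.3, -0.4, -0.5]
width: 43.0
gripper_force: 60.9
```

Call:
drive_tool --series '[{"x":0,"y":0,"z":0,"rx":0,"ry":0,"rz":0,"gripper":-0.3},{"x":0,"y":0,"z":0,"rx":0,"ry":0,"rz":0,"gripper":-0.3}]'

```text
t: 8.45
position: [444.1, -242.8, 100.6]
tool_rot: [0.996, 0.091, 0.001, 0.0]
contact_force: [0.1, 0.1, -0.7]
width: 42.7
gripper_force: 60.9
```

```bash
python3 - <<'E'
from h import *
s=st(); 
for c in('top','side'):vision.read_camera(c);print([np.round(r['position'],0) for r in place_of('spool',c)])
move(450,0,110,.18)
d=vision.read_camera('side'); p=s['position']+[0,0,10]
im=crop(d,proj(d,p)[0],35,8,stand((589.5,-215),np.pi+.18)); cv2.imwrite('pics/s2.png',im)
E
```

```text
t 8.45 p [ 444.1 -242.8  100.6] yaw 0.1815 w 42.7 f [ 0.1  0.1 -0.7] m [-0.01 -0.05 -0.03] g 60.9
[array([ 445., -242.,  113.])]
[array([ 444., -245.,  115.])]
move [ 0.2484 -1.1877 -0.0479] [ 0.0001 -0.0001  0.0005]
```

View pics/s2.png

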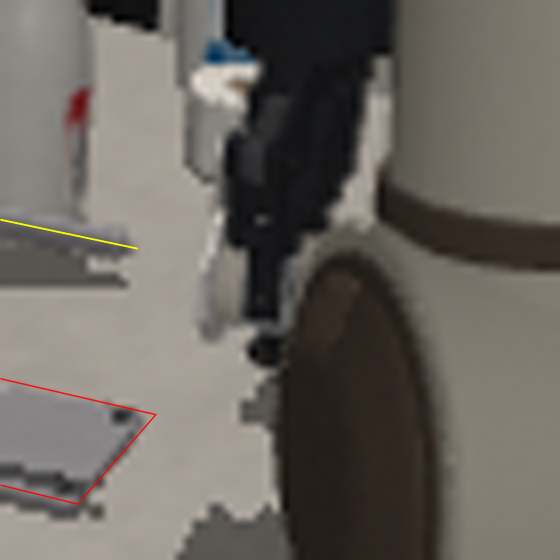

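Call:
drive_tool --series '[{"x":0.04,"y":-0.2,"z":-0.05,"rx":0,"ry":0,"rz":0,"gripper":-0.3},{"x":0.09,"y":-0.4,"z":-0.05,"rx":0,"ry":0,"rz":0,"gripper":-0.3},{"x":0.13,"y":-0.6,"z":-0.05,"rx":0,"ry":0,"rz":0.02,"gripper":-0.3},{"x":0.18,"y":-0.8,"z":-0.05,"rx":0,"ry":0,"rz":0.04,"gripper":-0.3},{"x":0.21,"y":-0.98,"z":-0.05,"rx":0,"ry":0,"rz":0.06,"gripper":-0.3}]'

```text
t: 9.2
position: [449.7, -40.3, 110.5]
tool_rot: [0.995, -0.099, 0.0, -0.0]
contact_force: [1.2, 0.0, -1.2]
width: 42.7
gripper_force: 61.7
```

Call:
drive_tool --series '[{"x":0,"y":-0.1,"z":0,"rx":0,"ry":0,"rz":0.015,"gripper":-0.3},{"x":0,"y":-0.15,"z":0,"rx":0,"ry":0,"rz":0.015,"gripper":-0.3},{"x":0,"y":-0.15,"z":0,"rx":0,"ry":0,"rz":0.015,"gripper":-0.3},{"x":0,"y":-0.15,"z":0,"rx":0,"ry":0,"rz":0.015,"gripper":-0.3}]'

```text
t: 9.6
position: [455.4, -13.5, 110.4]
tool_rot: [0.99, -0.143, 0.0, 0.0]
contact_force: [0.4, -0.0, -0.8]
width: 42.7
gripper_force: 61.7
```

```bash
python3 - <<'E'
from h import *
s=st(); move(450,0,30,-.29)
for c in('top','side'):vision.read_camera(c);print([np.round(r['position'],0) for r in place_of('spool',c)])
d=vision.read_camera('side'); p=s['position']+[0,0,10]
im=crop(d,proj(d,p)[0],35,8,[]); cv2.imwrite('pics/s3.png',im)
E
```

```text
t 9.6 p [455.4 -13.5 110.4] yaw -0.2874 w 42.7 f [ 0.4 -0.  -0.8] m [-0.03 -0.03  0.06] g 61.7
move [-0.0451 -0.0572  0.4019] [ 0.0001 -0.      0.0004]
[]
[array([458., -15., 126.])]
```

View pics/s3.png

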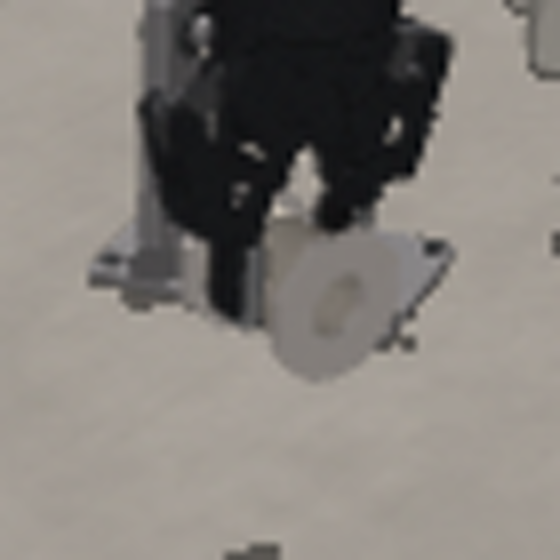

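Call:
drive_tool --series '[{"x":0,"y":0,"z":0.15,"rx":0,"ry":0,"rz":0,"gripper":-0.3},{"x":0,"y":0,"z":0.3,"rx":0,"ry":0,"rz":0,"gripper":-0.3},{"x":0,"y":0,"z":0.39,"rx":0,"ry":0,"rz":0,"gripper":-0.3},{"x":0,"y":0,"z":0.41,"rx":0,"ry":0,"rz":0,"gripper":-0.3},{"x":0,"y":0,"z":0.41,"rx":0,"ry":0,"rz":0,"gripper":-0.3}]'

```text
t: 10.35
position: [454.9, -13.0, 28.1]
tool_rot: [0.99, -0.144, -0.0, -0.0]
contact_force: [0.1, 0.0, -1.3]
width: 42.6
gripper_force: 61.6
```

Call:
drive_tool --series '[{"x":0,"y":0,"z":0.02,"rx":0,"ry":0,"rz":0,"gripper":-0.3},{"x":0,"y":0,"z":0.02,"rx":0,"ry":0,"rz":0,"gripper":-0.3}]'

```text
t: 10.55
position: [455.8, -13.1, 25.0]
tool_rot: [0.99, -0.144, 0.001, 0.0]
contact_force: [0.8, 0.4, -0.4]
width: 43.1
gripper_force: 61.6
```

Call:
drive_tool --series '[{"x":0,"y":0,"z":0.02,"rx":0,"ry":0,"rz":0,"gripper":-0.3},{"x":0,"y":0,"z":0.02,"rx":0,"ry":0,"rz":0,"gripper":-0.3}]'

```text
t: 10.75
position: [455.1, -12.8, 20.3]
tool_rot: [0.99, -0.144, 0.0, -0.0]
contact_force: [-0.4, -1.2, -1.4]
width: 43.1
gripper_force: 61.6
```

Call:
drive_tool --series '[{"x":0,"y":0,"z":0.01,"rx":0,"ry":0,"rz":0,"gripper":-0.3},{"x":0,"y":0,"z":0.01,"rx":0,"ry":0,"rz":0,"gripper":-0.3},{"x":0,"y":0,"z":0.01,"rx":0,"ry":0,"rz":0,"gripper":-0.3}]'

```text
t: 11.05
position: [455.1, -12.8, 18.3]
tool_rot: [0.99, -0.144, 0.0, 0.0]
contact_force: [-0.3, 0.2, -1.2]
width: 42.7
gripper_force: 61.6
```

Call:
drive_tool --series '[{"x":0,"y":0,"z":0.01,"rx":0,"ry":0,"rz":0,"gripper":-0.3},{"x":0,"y":0,"z":0.01,"rx":0,"ry":0,"rz":0,"gripper":-0.3},{"x":0,"y":0,"z":0.01,"rx":0,"ry":0,"rz":0,"gripper":-0.3}]'

```text
t: 11.35
position: [455.4, -12.9, 16.6]
tool_rot: [0.99, -0.144, 0.0, 0.0]
contact_force: [-0.6, -0.3, 2.4]
width: 43.0
gripper_force: 61.9
```

Call:
drive_tool --series '[{"x":0,"y":0,"z":0.004,"rx":0,"ry":0,"rz":0,"gripper":-0.3},{"x":0,"y":0,"z":0.004,"rx":0,"ry":0,"rz":0,"gripper":-0.3}]'

```text
t: 11.55
position: [455.5, -12.9, 16.5]
tool_rot: [0.99, -0.144, 0.0, 0.0]
contact_force: [-3.7, 1.5, 10.4]
width: 43.2
gripper_force: 63.0
```

Call:
drive_tool --series '[{"x":0,"y":0,"z":0,"rx":0,"ry":0,"rz":0,"gripper":1},{"x":0,"y":0,"z":0,"rx":0,"ry":0,"rz":0,"gripper":1},{"x":0,"y":0,"z":0,"rx":0,"ry":0,"rz":0,"gripper":1},{"x":0,"y":0,"z":0,"rx":0,"ry":0,"rz":0,"gripper":1},{"x":0,"y":0,"z":0,"rx":0,"ry":0,"rz":0,"gripper":1}]'

```text
t: 12.05
position: [455.0, -12.8, 15.4]
tool_rot: [0.99, -0.144, -0.0, -0.0]
contact_force: [1.0, 0.3, 0.5]
width: 85.0
gripper_force: 0.0
```

Call:
drive_tool --series '[{"x":0,"y":0,"z":-0.15,"rx":0,"ry":0,"rz":0,"gripper":1},{"x":0,"y":0,"z":-0.4,"rx":0,"ry":0,"rz":0,"gripper":1},{"x":0,"y":0,"z":-0.6,"rx":0,"ry":0,"rz":-0.02,"gripper":1},{"x":0,"y":0,"z":-0.6,"rx":0,"ry":0,"rz":-0.04,"gripper":1},{"x":0,"y":0,"z":-0.6,"rx":0,"ry":0,"rz":-0.06,"gripper":1}]'

```text
t: 12.55
position: [456.3, -13.1, 137.3]
tool_rot: [0.999, 0.047, 0.002, 0.001]
contact_force: [-0.4, 0.6, -1.2]
width: 85.3
gripper_force: 0.0
```

```bash
python3 - <<'E'
from h import *
s=st(); avg('spool',3,('side',)); vision.read_camera('top'); print(place_of('spool','top')[:1])
d=vision.read_camera('side'); p=[455,-13,30]
sp=[(W((455,-13),-.287,[[-30,0,30],[30,0,30]]),Y),(W((455,-13),-.287,rect(-30,30,-12,12,60)),G),(W((455,-13),-.287,rect(-30,30,-12,12,0)),R)]
im=crop(d,proj(d,p)[0],35,8,sp); cv2.imwrite('pics/s4.png',im)
E
```

```text
t 12.55 p [456.3 -13.1 137.3] yaw 0.0933 w 85.3 f [-0.4  0.6 -1.2] m [ 0.02  0.05 -0.01] g 0.0
spool side [455.5 -11.4  31.1] [0.1 2.  1.1] 2
[]
```

View pics/s4.png

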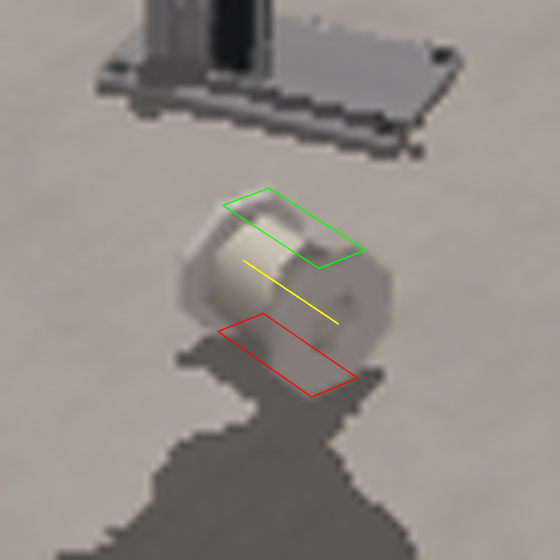

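Call:
drive_tool --series '[{"x":0,"y":0,"z":0,"rx":0,"ry":0,"rz":-0.023,"gripper":1},{"x":0,"y":0,"z":0,"rx":0,"ry":0,"rz":-0.046,"gripper":1},{"x":0,"y":0,"z":0,"rx":0,"ry":0,"rz":-0.069,"gripper":1},{"x":0,"y":0,"z":0,"rx":0,"ry":0,"rz":-0.092,"gripper":1},{"x":0,"y":0,"z":0,"rx":0,"ry":0,"rz":-0.115,"gripper":1}]'

```text
t: 13.5
position: [455.0, -12.8, 135.4]
tool_rot: [0.918, 0.397, -0.0, -0.0]
contact_force: [0.1, -0.6, -0.4]
width: 85.6
gripper_force: 0.0
```

Call:
drive_tool --series '[{"x":0,"y":0,"z":0,"rx":0,"ry":0,"rz":-0.023,"gripper":1},{"x":0,"y":0,"z":0,"rx":0,"ry":0,"rz":-0.046,"gripper":1},{"x":0,"y":0,"z":0,"rx":0,"ry":0,"rz":-0.069,"gripper":1},{"x":0,"y":0,"z":0,"rx":0,"ry":0,"rz":-0.075,"gripper":1},{"x":0,"y":0,"z":0,"rx":0,"ry":0,"rz":-0.075,"gripper":1}]'

```text
t: 14.0
position: [455.1, -12.8, 135.4]
tool_rot: [0.802, 0.598, -0.0, -0.0]
contact_force: [-1.2, 0.8, 0.3]
width: 85.5
gripper_force: 0.0
```

```bash
python3 - <<'E'
from fit import *
s=st(); move(455.3,-12.8,26,1.284)
ds=[vision.read_camera(c) for c in('top','side')]
top=lambda o,y:[(W(o,y,rect(-70,70,35,46,50)),G),(W(o,y,rect(-70,70,-46,-35,50)),Y)]
for m in(top,cradle):
  for u in(ds[:1],ds[1:],ds):
    f=fit(u,m,(565,260),-.29);print(np.round(f[0],1),round(f[1],3),round(f[2]))
f=((565.5,260.),-.295)
from h import crop
out=np.hstack([crop(d,proj(d,[*f[0],40])[0],28,400/56,top(*f)+[(W(f[0],f[1],[[-70,0,6],[70,0,6]]),R)]) for d in ds])
cv2.imwrite('pics/c1.png',out)
E
```

```text
t 14.0 p [455.1 -12.8 135.4] yaw 1.2812 w 85.5 f [-1.2  0.8  0.3] m [ 0.06 -0.02  0.01] g 0.0
move [4.000e-04 1.300e-03 5.469e-01] [-0.      0.     -0.0004]
[560.6 256.2] -0.281 252
[561.  265.7] -0.294 361
[560.8 262.6] -0.312 777
[564.9 260.9] -0.312 610
[565.  267.1] -0.225 758
[564.9 262.8] -0.283 1414
```

View pics/c1.png

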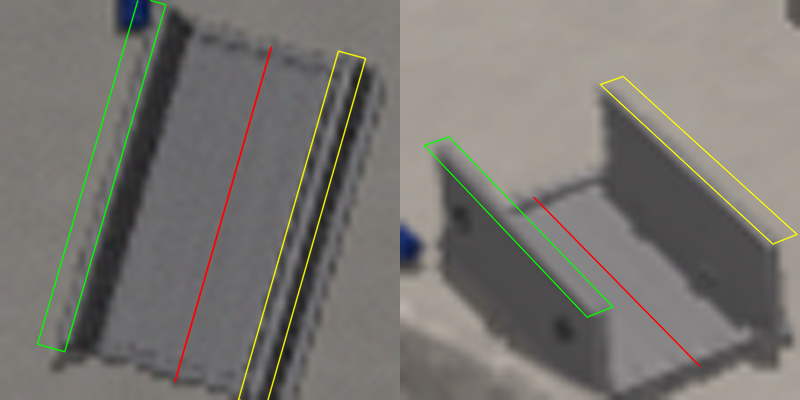

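```bash
cat > prof.py <<'E'
from h import *
def prof(o,y,specs,ds):
    for c,yy,z,sign in specs:
        d=ds[c];g=cv2.GaussianBlur(cv2.cvtColor(d['color'],cv2.COLOR_RGB2GRAY).astype(np.float32),(0,0),.7)
        off=np.arange(-12,12.1,.5);X=np.arange(-55,56,5.);E=[]
        for x in X:
            q=proj(d,W(o,y,[[x,yy+k,z] for k in off])).astype(np.float32)
            v=cv2.remap(g,q[:,:1],q[:,1:],cv2.INTER_CUBIC).ravel();G=np.gradient(v)*sign
            E.append(off[np.argmax(G)])
        E=np.array(E);k=np.abs(E-np.median(E))<4;p=np.polyfit(X[k],E[k],1)
        print(c,yy,z,'lateral %.1f yaw %.3f n %d sd %.1f'%(p[1],p[0],k.sum(),np.std(E[k]-np.polyval(p,X[k]))))
E
python3 - <<'E'
from prof import *
ds={c:vision.read_camera(c) for c in('top','side')}
# sign: +1 brighter toward +y local (left)
prof((565.5,260.),-.295,[('top',35,50,1),('top',35,6,-1),('side',-35,50,-1),('side',-35,6,1),('top',-35,50,-1),('top',-35,50,1),('side',35,50,1),('side',35,50,-1),('side',46,0,1),('side',46,50,-1)],ds)
E
```

```text
top 35 50 lateral -1.9 yaw -0.000 n 23 sd 0.7
top 35 6 lateral -1.8 yaw -0.007 n 23 sd 0.6
side -35 50 lateral 1.3 yaw -0.024 n 23 sd 0.8
side -35 6 lateral 10.8 yaw -0.012 n 23 sd 0.9
top -35 50 lateral -3.4 yaw -0.008 n 23 sd 0.5
top -35 50 lateral -8.0 yaw -0.002 n 23 sd 0.3
side 35 50 lateral -5.1 yaw 0.016 n 14 sd 1.5
side 35 50 lateral 7.8 yaw -0.020 n 23 sd 0.9
side 46 0 lateral 6.6 yaw 0.031 n 16 sd 1.1
side 46 50 lateral -3.2 yaw -0.020 n 23 sd 0.9
```

Call:
drive_tool --series '[{"x":0,"y":0,"z":0.2,"rx":0,"ry":0,"rz":0,"gripper":1},{"x":0,"y":0,"z":0.35,"rx":0,"ry":0,"rz":0,"gripper":1},{"x":0,"y":0,"z":0.5,"rx":0,"ry":0,"rz":0,"gripper":1},{"x":0,"y":0,"z":0.54,"rx":0,"ry":0,"rz":0,"gripper":1},{"x":0,"y":0,"z":0.54,"rx":0,"ry":0,"rz":0,"gripper":1}]'

```text
t: 14.7
position: [454.1, -12.5, 26.7]
tool_rot: [0.802, 0.598, -0.001, -0.001]
contact_force: [-0.0, -0.4, 0.6]
width: 85.4
gripper_force: 0.0
```

Call:
drive_tool --series '[{"x":0,"y":0,"z":0,"rx":0,"ry":0,"rz":0,"gripper":0},{"x":0,"y":0,"z":0,"rx":0,"ry":0,"rz":0,"gripper":0},{"x":0,"y":0,"z":0,"rx":0,"ry":0,"rz":0,"gripper":0},{"x":0,"y":0,"z":0,"rx":0,"ry":0,"rz":0,"gripper":0},{"x":0,"y":0,"z":0,"rx":0,"ry":0,"rz":0,"gripper":0}]'

```text
t: 15.2
position: [457.0, -13.3, 29.6]
tool_rot: [0.802, 0.598, 0.001, 0.002]
contact_force: [-0.5, 0.7, 7.1]
width: 59.0
gripper_force: 65.3
```

Call:
drive_tool --series '[{"x":0,"y":0,"z":0,"rx":0,"ry":0,"rz":0,"gripper":0},{"x":0,"y":0,"z":-0.05,"rx":0,"ry":0,"rz":0,"gripper":0},{"x":0,"y":0,"z":-0.1,"rx":0,"ry":0,"rz":0,"gripper":0},{"x":0,"y":0,"z":-0.1,"rx":0,"ry":0,"rz":0,"gripper":0}]'

```text
t: 15.6
position: [456.6, -13.2, 49.5]
tool_rot: [0.802, 0.598, 0.001, 0.002]
contact_force: [0.7, -1.2, -1.4]
width: 59.1
gripper_force: 65.0
```

```bash
python3 - <<'E'
from h import *
s=st(); avg('spool',2,('side',)); move(565.3,259.3,140,-.305+np.pi/2)
d=vision.read_camera('side'); p=s['position']+[0,0,5]
im=crop(d,proj(d,p)[0],35,8,[]); cv2.imwrite('pics/s5.png',im)
E
```

```text
t 15.6 p [456.6 -13.2  49.5] yaw 1.2819 w 59.1 f [ 0.7 -1.2 -1.4] m [ 0.03 -0.04 -0.04] g 65.0
spool side [455.2 -15.6  49.4] [4.3 0.5 0.9] 2
move [ 1.4611  0.1419 -0.4637] [-0.0001  0.      0.0026]
```

View pics/s5.png

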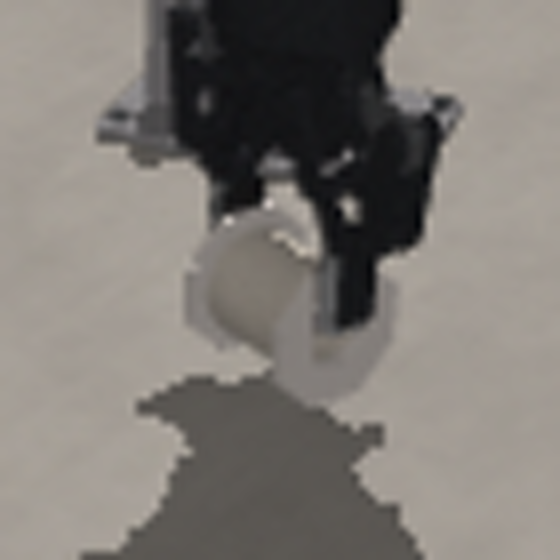

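Call:
drive_tool --series '[{"x":0.05,"y":0.0,"z":-0.2,"rx":0,"ry":0,"rz":0,"gripper":0},{"x":0.22,"y":0.02,"z":-0.35,"rx":0,"ry":0,"rz":0,"gripper":0},{"x":0.42,"y":0.04,"z":-0.46,"rx":0,"ry":0,"rz":0,"gripper":0},{"x":0.62,"y":0.06,"z":-0.46,"rx":0,"ry":0,"rz":0,"gripper":0},{"x":0.82,"y":0.08,"z":-0.46,"rx":0,"ry":0,"rz":0,"gripper":0}]'

```text
t: 16.35
position: [518.1, 141.4, 140.2]
tool_rot: [0.802, 0.598, 0.001, 0.0]
contact_force: [0.5, -0.0, -1.3]
width: 58.6
gripper_force: 65.8
```

Call:
drive_tool --series '[{"x":0.2,"y":0.02,"z":0,"rx":0,"ry":0,"rz":0,"gripper":0},{"x":0.4,"y":0.04,"z":0,"rx":0,"ry":0,"rz":0.002,"gripper":0},{"x":0.58,"y":0.055,"z":0,"rx":0,"ry":0,"rz":0.0026,"gripper":0},{"x":0.64,"y":0.062,"z":0,"rx":0,"ry":0,"rz":0.0026,"gripper":0},{"x":0.64,"y":0.062,"z":0,"rx":0,"ry":0,"rz":0.0026,"gripper":0}]'

```text
t: 16.85
position: [565.3, 260.0, 138.7]
tool_rot: [0.806, 0.592, -0.001, -0.0]
contact_force: [0.2, -0.7, -2.0]
width: 59.4
gripper_force: 65.8
```

```bash
python3 - <<'E'
from h import *
s=st(); avg('spool',2,('side','top')); move(565.3,259.3,75,-.305+np.pi/2)
E
```

```text
t 16.85 p [565.3 260.  138.7] yaw 1.2677 w 59.4 f [ 0.2 -0.7 -2. ] m [-0.05 -0.02  0.01] g 65.8
spool side [566.2 258.4 139. ] [0.5 1.  0. ] 2
spool top [565.8 257.5 139.9] [0.1 0.2 1. ] 2
move [ 0.0053 -0.0026  0.3232] [-0.      0.     -0.0002]
```

Call:
drive_tool --series '[{"x":0.003,"y":-0.003,"z":0.1,"rx":0,"ry":0,"rz":0,"gripper":0},{"x":0.003,"y":-0.003,"z":0.2,"rx":0,"ry":0,"rz":0,"gripper":0},{"x":0.003,"y":-0.003,"z":0.26,"rx":0,"ry":0,"rz":0,"gripper":0},{"x":0.003,"y":-0.003,"z":0.3,"rx":0,"ry":0,"rz":0,"gripper":0},{"x":0.003,"y":-0.003,"z":0.3,"rx":0,"ry":0,"rz":0,"gripper":0}]'

```text
t: 17.75
position: [564.4, 259.4, 78.4]
tool_rot: [0.806, 0.591, -0.001, -0.0]
contact_force: [0.2, 0.6, -1.1]
width: 59.0
gripper_force: 65.8
```

```bash
python3 - <<'E'
from h import *
s=st(); avg('spool',2,('side',)); move(565.3,259.3,45,-.305+np.pi/2)
E
```

```text
t 17.75 p [564.4 259.4  78.4] yaw 1.2653 w 59.0 f [ 0.2  0.6 -1.1] m [-0.03  0.   -0.04] g 65.8
spool side [563.7 257.   80.1] [0.6 0.9 0.1] 2
move [-0.0043 -0.0028  0.1786] [ 0.0003 -0.0002 -0.    ]
```

Call:
drive_tool --series '[{"x":0,"y":0,"z":0.03,"rx":0,"ry":0,"rz":0,"gripper":0},{"x":0,"y":0,"z":0.06,"rx":0,"ry":0,"rz":0,"gripper":0},{"x":0,"y":0,"z":0.06,"rx":0,"ry":0,"rz":0,"gripper":0}]'

```text
t: 18.25
position: [564.2, 259.5, 66.2]
tool_rot: [0.806, 0.591, -0.001, -0.0]
contact_force: [0.3, 0.5, -1.4]
width: 58.7
gripper_force: 65.8
```

Call:
drive_tool --series '[{"x":0,"y":0,"z":0.03,"rx":0,"ry":0,"rz":0,"gripper":0},{"x":0,"y":0,"z":0.06,"rx":0,"ry":0,"rz":0,"gripper":0},{"x":0,"y":0,"z":0.06,"rx":0,"ry":0,"rz":0,"gripper":0}]'

```text
t: 18.55
position: [564.2, 259.5, 54.1]
tool_rot: [0.806, 0.591, -0.001, -0.0]
contact_force: [-0.6, -0.3, -1.6]
width: 59.2
gripper_force: 65.8
```

Call:
drive_tool --series '[{"x":0,"y":0,"z":0.015,"rx":0,"ry":0,"rz":0,"gripper":0},{"x":0,"y":0,"z":0.03,"rx":0,"ry":0,"rz":0,"gripper":0},{"x":0,"y":0,"z":0.03,"rx":0,"ry":0,"rz":0,"gripper":0}]'

```text
t: 18.85
position: [564.9, 259.7, 49.0]
tool_rot: [0.806, 0.591, -0.0, -0.0]
contact_force: [0.4, -0.0, -1.1]
width: 59.2
gripper_force: 65.8
```

Call:
drive_tool --series '[{"x":0,"y":0,"z":0.015,"rx":0,"ry":0,"rz":0,"gripper":0},{"x":0,"y":0,"z":0.03,"rx":0,"ry":0,"rz":0,"gripper":0},{"x":0,"y":0,"z":0.045,"rx":0,"ry":0,"rz":0,"gripper":0},{"x":0,"y":0,"z":0.045,"rx":0,"ry":0,"rz":0,"gripper":0}]'

```text
t: 19.25
position: [564.6, 259.6, 39.8]
tool_rot: [0.806, 0.591, -0.001, -0.0]
contact_force: [0.4, 0.4, -0.8]
width: 59.1
gripper_force: 65.8
```

Call:
drive_tool --series '[{"x":0,"y":0,"z":0.01,"rx":0,"ry":0,"rz":0,"gripper":0},{"x":0,"y":0,"z":0.01,"rx":0,"ry":0,"rz":0,"gripper":0},{"x":0,"y":0,"z":0.01,"rx":0,"ry":0,"rz":0,"gripper":0}]'

```text
t: 19.55
position: [565.1, 259.7, 38.5]
tool_rot: [0.806, 0.591, -0.0, -0.0]
contact_force: [0.2, -0.7, -0.5]
width: 59.0
gripper_force: 65.8
```

Call:
drive_tool --series '[{"x":0,"y":0,"z":0.01,"rx":0,"ry":0,"rz":0,"gripper":0},{"x":0,"y":0,"z":0.01,"rx":0,"ry":0,"rz":0,"gripper":0},{"x":0,"y":0,"z":0.01,"rx":0,"ry":0,"rz":0,"gripper":0}]'

```text
t: 19.85
position: [565.1, 259.7, 36.4]
tool_rot: [0.806, 0.591, -0.0, -0.0]
contact_force: [-1.4, 0.4, -1.2]
width: 58.9
gripper_force: 65.8
```

Call:
drive_tool --series '[{"x":0,"y":0,"z":0.007,"rx":0,"ry":0,"rz":0,"gripper":0},{"x":0,"y":0,"z":0.007,"rx":0,"ry":0,"rz":0,"gripper":0},{"x":0,"y":0,"z":0.007,"rx":0,"ry":0,"rz":0,"gripper":0}]'

```text
t: 20.15
position: [565.4, 259.9, 35.7]
tool_rot: [0.806, 0.591, 0.0, 0.0]
contact_force: [-1.9, 0.3, 3.6]
width: 59.3
gripper_force: 66.2
```

```bash
python3 -c "
from h import *
st()"
```

```text
t 20.15 p [565.4 259.9  35.7] yaw 1.2656 w 59.3 f [-1.9  0.3  3.6] m [-0.1   0.27  0.02] g 66.2
```

Call:
drive_tool --series '[{"x":0,"y":0,"z":0,"rx":0,"ry":0,"rz":0,"gripper":1},{"x":0,"y":0,"z":0,"rx":0,"ry":0,"rz":0,"gripper":1},{"x":0,"y":0,"z":0,"rx":0,"ry":0,"rz":0,"gripper":1},{"x":0,"y":0,"z":0,"rx":0,"ry":0,"rz":0,"gripper":1},{"x":0,"y":0,"z":0,"rx":0,"ry":0,"rz":0,"gripper":1}]'

```text
t: 20.65
position: [565.1, 259.7, 35.0]
tool_rot: [0.806, 0.591, -0.0, -0.0]
contact_force: [0.1, -0.2, 0.6]
width: 85.8
gripper_force: 0.0
```

Call:
drive_tool --series '[{"x":0,"y":0,"z":-0.1,"rx":0,"ry":0,"rz":0,"gripper":1},{"x":0,"y":0,"z":-0.3,"rx":0,"ry":0,"rz":0,"gripper":1},{"x":0,"y":0,"z":-0.5,"rx":0,"ry":0,"rz":0,"gripper":1},{"x":0,"y":0,"z":-0.7,"rx":0,"ry":0,"rz":0,"gripper":1},{"x":0,"y":0,"z":-0.7,"rx":0,"ry":0,"rz":0,"gripper":1}]'

```text
t: 21.15
position: [569.3, 260.8, 182.9]
tool_rot: [0.806, 0.591, 0.006, 0.003]
contact_force: [1.0, -0.3, 1.4]
width: 85.4
gripper_force: 0.0
```

Call:
drive_tool --series '[{"x":-0.2,"y":0,"z":0,"rx":0,"ry":0,"rz":0,"gripper":1},{"x":-0.4,"y":0,"z":0,"rx":0,"ry":0,"rz":0,"gripper":1},{"x":-0.6,"y":0,"z":0,"rx":0,"ry":0,"rz":0,"gripper":1},{"x":-0.6,"y":0,"z":0,"rx":0,"ry":0,"rz":0,"gripper":1}]'

```text
t: 21.55
position: [527.6, 141.9, 174.1]
tool_rot: [0.807, 0.59, -0.001, -0.0]
contact_force: [-1.1, 1.9, -0.2]
width: 85.1
gripper_force: 0.0
```

```bash
python3 - <<'E'
from h import *
st()
for n in('spool','salt_shaker','marker','tape_roll'): avg(n,2)
E
```

```text
t 21.55 p [527.6 141.9 174.1] yaw 1.2618 w 85.1 f [-1.1  1.9 -0.2] m [ 0.04 -0.01  0.02] g 0.0
spool top none
spool side [564.4 259.   39.4] [2.  0.8 1.4] 2
salt_shaker top [657.   17.8  -1.4] [2.1 0.9 0.6] 2
salt_shaker side [658.9  14.8  -1.7] [0.4 2.1 0.1] 2
marker top [705.7 292.5  -1.2] [0.3 1.2 0.1] 2
marker side [708.2 291.5  -1.3] [0.8 2.2 0.8] 2
tape_roll top [ 310.2 -241.1   -0.5] [1.3 0.6 0.5] 2
tape_roll side [ 309.4 -240.8    2.4] [0.2 0.  0.2] 2
```

```bash
python3 -c "
from plant import job
print(job.hand_in())"
```

```text
the job is handed in; nothing more can be done
None
```

The job is handed in: the spool came off the rod, was set down on the table and let go, then was regripped by its cheek faces, lowered onto the cradle floor along the channel and released. The hand-in gave no verdict. The seating rests on the contact force and the side camera, since the top camera did not find the spool in the last check. The salt shaker, tape roll and marker measured within camera error of where they started. I viewed 11 pictures, one over the limit of 10.

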